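# Turn a painted coaster on the drying rack with a scraper

## Task

The blue painted coaster on the drying rack is dry on its face, but its edge is still tacky. Turn it over with the paint scraper, so that it ends lying flat on the rack's rails with its bare wooden side up; the gripper must not touch the coaster, and the coaster must not fall off the rack. Then lay the scraper flat on the worktop, away from the rack, and leave the other things where they are.

Things in the scene. Friction and masses are not known exactly. Their poses are not given: they have to be found in the camera images.
- coaster_center (a point): Centre (half-way up) of the coaster: round wooden disc, 120 mm across, 8 mm thick, about 0.085 kg, edges bevelled 1.5 mm. One face and the edge are blue, the other face is bare wood. Its z axis points out of the blue face: up at the start, down once turned over. It starts across both rails at their open end, overhanging the rail ends by about 34 mm, so that a blade fits under it there.
- scraper_handle (a point): Centre (half-way up) of the paint scraper's red handle. The handle lies along this frame's x axis, z is up; it is 93 mm long, 24 mm wide, 17 mm high (8.5 mm above and below this point) and lies flat on the worktop. The blade lies towards MINUS x. The scraper is 172 mm long in all and weighs 0.11 kg.
- blade_edge (a point): Middle of the front edge of the scraper's flat metal blade, on its upper side, 126 mm from scraper_handle towards that frame's minus x and 0.5 mm above its height; same axes. The blade is level with the handle's middle, 2 mm thick, 71 mm wide (35 mm either side of this point), 53 mm long.
- drying_rack: Oak drying rack, fixed. Origin: worktop level, on its centre line. x runs along its two rails, from the open end (x = -80 mm) to two upright stop pegs (9 mm thick, x = +132 mm, 22 mm above the rails). Rails at y = -27 and +27 mm, 12 mm wide, underside at 22 mm, top at 45 mm. Two cross feet under the rails, 24 mm wide, 104 mm long, 23 mm high, at x = -52 and +110 mm; else open between the rails.
- rails_mid (a point): Point midway between the rails at the height of their tops (45 mm), above the rack's origin, same axes. The tops are rubber strips 6 mm wide, grippy (friction about 1). A coaster whose open-end side is raised pivots where its far edge crosses the strips, 54 mm beyond its centre and so about here; past upright it falls over onto the rails' empty part, x = 0 to +125 mm.
- blue_bottle: Bystander: small blue paint bottle with white cap, standing, 37 mm across, 110 mm high; origin at the centre of its foot.
- blank_1: Bystander: lower one of two bare wooden discs (120 mm across, 8 mm thick) lying on each other on the worktop; origin at the centre of its underside.
- blank_2: Bystander: the upper one of the two bare wooden discs; origin at the centre of its underside.
- tape: Bystander: roll of masking tape lying flat, 94 mm across, 25 mm high; origin at the centre of its underside.

How it is judged:
By the outcome, as a careful person would: the job done as asked, in the order asked, and still so for the second after the job is handed in, with the robot touching nothing.
It also fails if it takes over 56 s, if anything falls off the work surface, if the arm or the gripper's body presses on something with over 40 N, if the wrist force passes 120 N, or if a joint passes its speed limit or range.

## Robot

A 6-joint arm with a two-finger parallel gripper is mounted at the origin on a cart in front of the work surface, level with it; the furniture and walls round the work are solid. World frame = base frame: x ahead of the robot, y to its left, z up, the work surface at z = 0. Lengths are in mm, angles in rad, forces in N, time in s.
With the tool pointing down it reaches from about 275 to 750 mm from the base axis. Payload 10.2 kg.
Tool frame: the origin (TCP) lies at the very end of the fingers, on their centre line; the grasp point (between the pads) lies 19 mm behind it; z points along the fingers, y is the line along which they close (so a half turn about z gives the same grasp; the last joint's range is limited). The gripper opens to 85 mm and grips with 20 to 120 N. Pads are 22 mm wide; open, the fingers measure 114 mm over their backs; the gripper's body (76 mm by 85 mm) begins 54 mm behind the grasp point. The pads swing forward as they close: fully open they stand 13 mm farther back than shut.
Start: joints at [0.975, 0.313, 1.498, -0, 1.331, -0.223], TCP at [191.231, 488.94, 231.294] pointing down, gripper open.
Joint ranges: [-2.94, 2.94], [-0.97, 2.17], [0.19, 2.56], [-1.23, 4.37], [0.02, 3.11], [-2.88, 2.88]. Speed limits (rad/s): [2.39, 2.39, 3.01, 3.14, 3.14, 3.14].

## Interface

Orientations are given as a unit quaternion [w, x, y, z].
In Python, from rig import ctrl gives the robot as it stands.
- The arm moves only by the tool step_arm, never from a script. Its argument "increments" is a list of rows, each a list of 3 entries, a list of its own where there are three numbers: the shift along the tool's x, y, z in cm, then the turn, a rotation vector about the tool's x, y, z in degrees, then the opening in per cent of the stroke, from 0 (shut) to 100 (fully open). A call has 1 to 8 rows; each row is the pose to reach, as a shift and turn from the pose commanded when the call began, along the tool's axes at that moment; what a row does not reach only later rows make up. A row lasts 1/8 s, in which the tool goes at most 62.5 mm and 10.7 degrees, less where a joint would pass 70% of its speed; a pose out of reach is approached as far as the arm can. A call with a gripper value outside its range is refused whole. The fingers move at their own pace and stop on an object; "squeeze" is the grip in N (left out, the last holds). Time passes only in rows, so rows that repeat a pose let the fingers close. It gives the time, the measured TCP pose, the force, the opening and the grip force at its end, in the units of the state.
- ctrl.sense(): the state, without advancing time (a new reading comes with each control period).
- ctrl.capture(name): name is "side" or "top"; returns a dict with "img" (400x640x3 uint8, red, green, blue), "fx", "fy", "cx", "cy" (pixels), "extrinsics" (4x4, takes a point from camera to world coordinates). Camera axes: x right, y down, z forward; pixel columns grow to the right and rows downward; lengths in mm; the calibration is good to about 2 mm. A picture is of the moment at which its call begins. There is no depth.
- ctrl.finish_job(): hands the job in; it is judged then, once.
The state is a dict: "time_s": time; "joints": joint angles; "dq": joint speeds; "tau": joint torques, N m; "eef_pos": TCP position; "ee_rot": TCP orientation; "force": force on the tool from outside, world axes, zero at the start; "wrist_torque": the same for the moment, N m; "grip_width": opening from 0.0 (shut) to 1.0 (fully open); "grip_force": force on a finger pad.
Only numpy, scipy, OpenCV 4.12 (cv2) and the standard library are available. Lean on these libraries where they do the work, as an engineer would, in place of code of your own. Each camera call takes 0.05 s, during which the arm holds its last target. There are 200 camera calls.

## Working session

There is one attempt and no reset: what is moved stays moved. The work goes in short steps, Python scripts to look and compute and a tool call to move; the robot and the scene stay as the last step left them, time stands still between calls to the robot, and variables do not carry over. Pictures are saved under pics/ and viewed, at most 10 in all, crops included, and the job is handed in when it is done.

Besides the shell and the picture viewer there is one more tool, called after "Request:" as name(argument=value, ...), one argument or row to a line, values as JSON. step_arm: Moves the arm, as the interface text tells. Its arguments: {"type":"object","properties":{"increments":{"type":"array"},"squeeze":{"type":"number"}},"required":["increments"]}

```bash
ls; mkdir -p pics; python3 - <<'E'
from rig import ctrl
import cv2
print(ctrl.sense())
for n in("top","side"):
    c=ctrl.capture(n); cv2.imwrite(f"pics/{n}0.png",c["img"][:,:,::-1]); print(n,c["fx"],c["fy"],c["cx"],c["cy"],c["extrinsics"])
E
```

```text
pics
{'time_s': 0.0, 'joints': array([ 9.74634885e-01,  3.13435615e-01,  1.49840186e+00, -1.24117761e-05,
        1.33099295e+00, -2.23449066e-01]), 'dq': array([-1.35714855e-03, -4.20725162e-04,  3.03649524e-04,  3.42954318e-06,
       -3.99951306e-03, -2.99182107e-03]), 'tau': array([-5.42326707e-04, -4.12247837e+01, -2.59748071e+01, -1.81944720e-04,
        3.99039403e-03,  2.33872680e-05]), 'eef_pos': array([191.07338769, 488.73396168, 230.75569092]), 'ee_rot': array([-2.41055618e-04,  1.85277922e-01,  9.82685966e-01, -5.70044471e-04]), 'force': array([-0.02467971,  0.22047505,  0.37102578]), 'wrist_torque': array([-0.01258354, -0.03147782, -0.04648511]), 'grip_force': 0.0, 'grip_width': 1.0037467386101784}
top 477.22987333298767 477.22987333298767 329.4795078683912 201.0156430800814 [[-1.82175149e-02 -9.91479534e-01  1.28982384e-01  4.67159291e+02]
 [-9.99822606e-01  1.74479264e-02 -7.09415731e-03 -1.94883143e+02]
 [ 4.78323665e-03 -1.29088741e-01 -9.91621509e-01  1.13434069e+03]
 [ 0.00000000e+00  0.00000000e+00  0.00000000e+00  1.00000000e+00]]
side 453.2639379222248 453.2639379222248 318.4531491205221 197.74566741888492 [[ 9.54774264e-01 -1.54926595e-01  2.53779144e-01  3.40519582e+02]
 [-2.96950822e-01 -4.53669605e-01  8.40240500e-01 -9.89169266e+02]
 [-1.50437157e-02 -8.77599931e-01 -4.79157644e-01  5.16355682e+02]
 [ 0.00000000e+00  0.00000000e+00  0.00000000e+00  1.00000000e+00]]
```

View pics/top0.png

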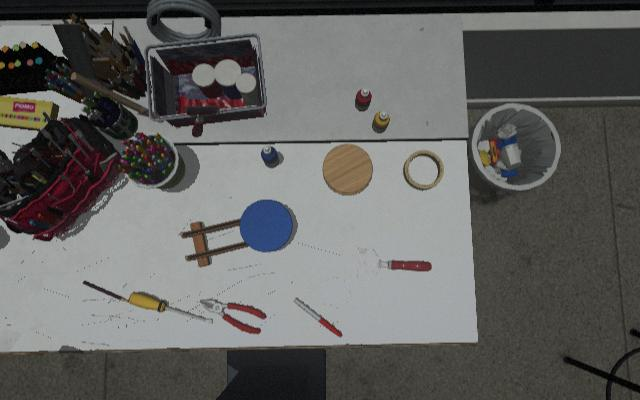

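View pics/side0.png

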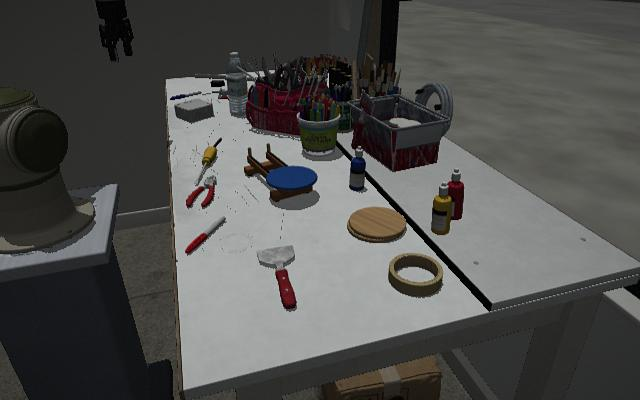

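The top view shows the coaster at about (266,225), with the rack's pegs to its left at (183,234)/(190,259). The scraper handle is at about (410,266) with its blade pointing left. The side view confirms this: blade at (276,257), handle at (286,287). Next I'll measure these by colour.

```bash
cat > h.py <<'E'
import numpy as np, cv2
def ray(c,uv,z):
    E=c["extrinsics"]; d=E[:3,:3]@np.array([(uv[0]-c["cx"])/c["fx"],(uv[1]-c["cy"])/c["fy"],1]); o=E[:3,3]
    return o+d*(z-o[2])/d[2]
def proj(c,P):
    p=np.linalg.inv(c["extrinsics"])@np.r_[P,1]; return np.array([c["fx"]*p[0]/p[2]+c["cx"],c["fy"]*p[1]/p[2]+c["cy"]])
def blob(c,lo,hi,box):
    u0,v0,u1,v1=box; h=cv2.cvtColor(c["img"],cv2.COLOR_RGB2HSV)[v0:v1,u0:u1]
    m=cv2.inRange(h,lo,hi); n,l,s,ce=cv2.connectedComponentsWithStats(m); i=1+s[1:,4].argmax()
    pts=np.argwhere(l==i)[:,::-1]+[u0,v0]; return pts.astype(np.float32)
E
python3 - <<'E'
from rig import ctrl
from h import *
T=ctrl.capture("top");S=ctrl.capture("side")
for c,n,bc,bs in((T,"top",(235,190,300,260),(380,250,440,280)),(S,"side",(260,160,325,200),(265,262,305,312))):
    p=blob(c,(105,100,40),(130,255,255),bc); e=cv2.fitEllipse(cv2.convexHull(p.astype(np.int32))); print(n,"coaster",e,ray(c,e[0],52),len(p))
    q=blob(c,(0,120,50),(12,255,255),bs); 
    if len(q)<50: q=blob(c,(168,120,50),(180,255,255),bs)
    w=np.array([ray(c,a,10)[:2] for a in q]); m=w.mean(0); u,s,v=np.linalg.svd(w-m); t=(w-m)@v[0]; k=(w-m)@v[1]
    print("handle",m,v[0],t.min(),t.max(),k.min(),k.max(),"mid",m+v[0]*(t.min()+t.max())/2, len(q))
a=cv2.resize(T["img"][180:290,170:300],None,fx=4,fy=4,interpolation=cv2.INTER_CUBIC); a=a[:440,:520]
b=cv2.resize(S["img"][240:315,240:310],None,fx=4,fy=4,interpolation=cv2.INTER_CUBIC)
o=np.zeros((440,800,3),np.uint8);o[:440,:520]=a;o[:300,520:800]=b
cv2.imwrite("pics/c1.png",o[:,:,::-1])
E
```

```text
top coaster ((265.5981750488281, 225.39430236816406), (51.394691467285156, 52.39688491821289), 55.86811065673828) [554.6828035  -56.58361295  52.        ] 2137
handle [ 457.99114017 -391.77912768] [-0.06330997 -0.99799391] -45.77409075128571 43.33572835300404 -8.03576513190655 9.12452155543325 mid [ 458.0683265  -390.56239227] 229
side coaster ((290.4858093261719, 177.25160217285156), (23.393383026123047, 51.319435119628906), 87.13777160644531) [554.27124868 -58.36466036  52.        ] 941Traceback (most recent call last):
  File "<stdin>", line 6, in <module>
  File "h.py", line 9, in blob
    m=cv2.inRange(h,lo,hi); n,l,s,ce=cv2.connectedComponentsWithStats(m); i=1+s[1:,4].argmax()
                                                                              ~~~~~~~~~~~~~~^^
ValueError: attempt to get argmax of an empty sequence
```

```bash
python3 - <<'E'
from rig import ctrl
from h import *
T=ctrl.capture("top");S=ctrl.capture("side")
for c,n,bs in((T,"top",(380,250,440,280)),(S,"side",(265,262,305,312))):
    i=c["img"].astype(int); m=(i[:,:,0]>1.6*i[:,:,1])&(i[:,:,0]>50); u0,v0,u1,v1=bs
    q=np.argwhere(m[v0:v1,u0:u1])[:,::-1]+[u0,v0]
    w=np.array([ray(c,a,10)[:2] for a in q]); m=w.mean(0); u,s,v=np.linalg.svd(w-m,full_matrices=False); t=(w-m)@v[0]; k=(w-m)@v[1]
    print("handle",m,v[0],t.min(),t.max(),k.min(),k.max(),"mid",m+v[0]*(t.min()+t.max())/2+v[1]*(k.min()+k.max())/2, len(q))
# rack from dark brown pixels
p=blob(T,(0,60,20),(25,255,200),(175,210,245,275)); print(len(p))
a=cv2.resize(T["img"][180:290,170:300],None,fx=4,fy=4,interpolation=cv2.INTER_CUBIC)
b=cv2.resize(S["img"][240:315,240:310],None,fx=4,fy=4,interpolation=cv2.INTER_CUBIC)
o=np.zeros((440,800,3),np.uint8);o[:440,:520]=a;o[:300,520:800]=b
cv2.imwrite("pics/c1.png",o[:,:,::-1])
E
```

```text
handle [ 458.28277774 -391.59194401] [-0.06308919 -0.99800789] -45.63242482828519 43.54014594543283 -9.997141928029086 9.576970783401455 mid [ 458.13911077 -390.53463446] 298
handle [ 459.55280266 -389.17169459] [-0.06146648 -0.99810915] -51.15436599672085 44.027351736504215 -11.579082378531592 11.090637632337462 mid [ 459.52807833 -385.59991403] 407
337
```

View pics/c1.png

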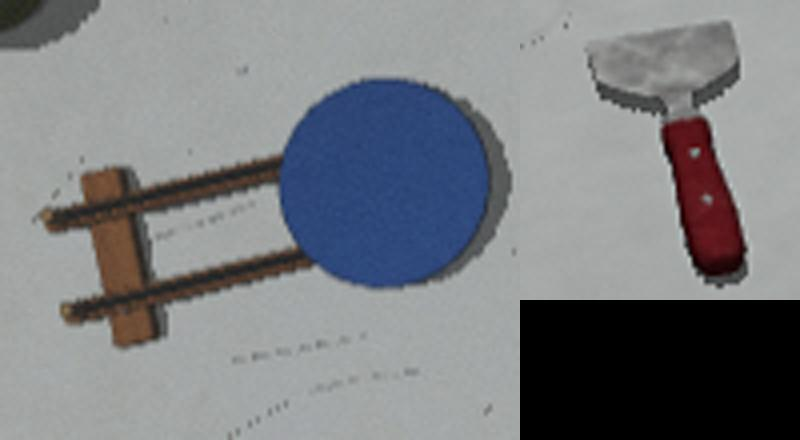

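The crop shows the rails' dark strips running (62,214)–(275,168) and (78,308)–(300,257), with the peg ends at left. The scraper blade and handle are clearly visible. Next I'll compute the rack axis and the planned tool poses.

```bash
python3 - <<'E'
from rig import ctrl
from h import *
from scipy.spatial.transform import Rotation as R
T=ctrl.capture("top")
f=lambda u,v,z:ray(T,(u/4-.4+170,v/4-.4+180),z)
A,B,C,D=f(62,214,45),f(275,168,45),f(78,308,45),f(300,257,45)
d=((A-B)/np.linalg.norm(A-B)+(C-D)/np.linalg.norm(C-D))[:2]; d/=np.linalg.norm(d); n=np.array([-d[1],d[0]])
print("ends",A,B,C,D,"axis",d,np.degrees(np.arctan2(d[1],d[0])),"spacing",(B-D)[:2]@n)
cl=((A+B+C+D)/4)[:2]; 
co=np.array([554.5,-57.3]); print("coaster off centreline",(co-cl)@n)
peg=(f(50,219,60)+f(70,311,60))[:2]/2; print("peg->coaster along",(peg-co)@d,"expect ~190")
s=ctrl.sense(); q=s["ee_rot"]; r=R.from_quat(np.r_[q[1:],q[0]]); M=r.as_matrix(); print(M.round(3),s["eef_pos"],s["time_s"])
E
```

```text
ends [540.92721643 127.6102159   45.        ] [565.05410251   6.56922751  45.        ] [487.54060029 117.46202693  45.        ] [514.06227306  -7.94944334  45.        ] axis [-0.20119536  0.97955113] 101.6068693455907 spacing -52.87019366118192
coaster off centreline -3.253561603007224
peg->coaster along 185.97327589372026 expect ~190
[[-0.931  0.364 -0.   ]
 [ 0.364  0.931 -0.   ]
 [ 0.    -0.    -1.   ]] [191.19168722 488.89690121 231.18528074] 0.35
```

Request:
step_arm(
  increments=[
    [[-3.7, -4.7, 0], [0, 0, 9], 60],
    [[-7.4, -9.4, 0], [0, 0, 18], 60],
    [[-11.1, -14.1, 0], [0, 0, 27], 60],
    [[-14.8, -18.8, 0], [0, 0, 36], 60],
    [[-18.5, -23.5, 0], [0, 0, 45], 60],
    [[-22.2, -28.2, 0], [0, 0, 54], 60],
    [[-25.9, -32.9, 0], [0, 0, 63], 60],
    [[-29.6, -37.6, 0], [0, 0, 72], 60],
  ],
  squeeze=60,
)

```text
time_s: 1.35
eef_pos: [330.1, 29.0, 231.6]
ee_rot: [0.001, 0.729, 0.684, 0.0]
force: [2.2, 0.6, -0.3]
grip_width: 0.598
grip_force: 0.0
```

Request:
step_arm(
  increments=[
    [[-5.1, 1.9, 1.6], [0, 0, 0], 60],
    [[-10.3, 3.9, 3.3], [0, 0, 0], 60],
    [[-15.4, 5.8, 4.9], [0, 0, 0], 60],
    [[-20.5, 7.7, 6.5], [0, 0, 0], 60],
    [[-25.7, 9.7, 8.2], [0, 0, 0], 60],
    [[-30.8, 11.6, 9.8], [0, 0, 0], 60],
    [[-35.9, 13.5, 11.4], [0, 0, 0], 60],
    [[-41.1, 15.4, 13.1], [0, 0, 0], 60],
  ],
)

```text
time_s: 2.35
eef_pos: [460.0, -390.1, 99.7]
ee_rot: [0.0, 0.728, 0.686, 0.0]
force: [0.7, 0.1, 1.0]
grip_width: 0.6
grip_force: 0.0
```

```bash
python3 - <<'E'
from rig import ctrl
from h import *
s=ctrl.sense();print(s["eef_pos"],s["ee_rot"],s["force"])
T=ctrl.capture("top");S=ctrl.capture("side")
a=cv2.resize(S["img"][200:340,220:360],None,fx=4,fy=4);b=cv2.resize(T["img"][220:320,360:420],None,fx=4,fy=4)
o=np.zeros((560,800,3),np.uint8);o[:560,:560]=a;o[:400,560:800]=b
cv2.imwrite("pics/c2.png",o[:,:,::-1])
E
```

```text
[ 459.96139803 -390.13971473   99.68613481] [8.39807410e-05 7.27575658e-01 6.86027444e-01 2.19618590e-05] [0.71728906 0.11402186 0.95870772]
```

View pics/c2.png

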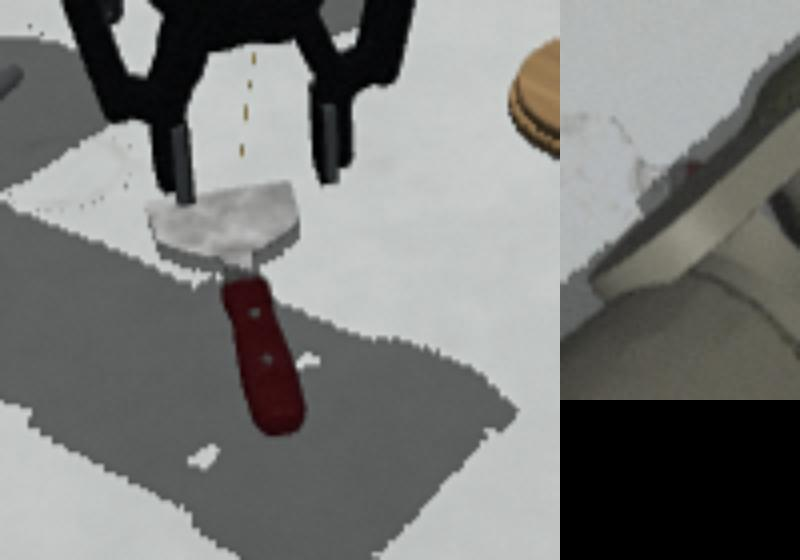

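The gripper is open and centred over the handle, about 100 mm up, aligned with it (handle in the crop runs (245,280)–(285,430)). I'll go down and grip.

Request:
step_arm(
  increments=[
    [[0, 0, 4.5], [0, 0, 0], 60],
    [[0, 0, 8.5], [0, 0, 0], 60],
    [[0, 0, 9.75], [0, 0, 0], 60],
    [[0, 0, 9.75], [0, 0, 0], 60],
    [[0, 0, 9.75], [0, 0, 0], 10],
    [[0, 0, 9.75], [0, 0, 0], 10],
    [[0, 0, 9.75], [0, 0, 0], 10],
    [[0, 0, 9.75], [0, 0, 0], 10],
  ],
  squeeze=80,
)

```text
time_s: 3.45
eef_pos: [460.3, -389.1, 4.8]
ee_rot: [0.002, 0.727, 0.686, -0.0]
force: [-0.6, 1.0, 5.9]
grip_width: 0.255
grip_force: 79.1
```

Request:
step_arm(
  increments=[
    [[0, 0, -3], [0, 0, 0], 10],
    [[0, 0, -8], [0, 0, 0], 10],
    [[2.5, 2.6, -8], [0, 0, -3], 10],
    [[5.5, 6.0, -8], [0, 0, -7], 10],
    [[8.5, 9.2, -8], [0, 0, -11], 10],
    [[11, 12, -8], [0, 0, -14], 10],
    [[12.3, 13.2, -8], [0, 0, -15.2], 10],
    [[12.3, 13.2, -8], [0, 0, -15.2], 10],
  ],
)

```text
time_s: 4.45
eef_pos: [598.7, -273.0, 83.1]
ee_rot: [0.0, 0.63, 0.776, -0.0]
force: [-0.6, -0.2, -0.9]
grip_width: 0.253
grip_force: 78.7
```

```bash
python3 - <<'E'
from rig import ctrl
from h import *
s=ctrl.sense();print(s["eef_pos"],s["ee_rot"],s["force"],s["grip_force"],s["grip_width"])
T=ctrl.capture("top");S=ctrl.capture("side")
a=cv2.resize(S["img"][90:240,220:380],None,fx=3.5,fy=3.5,interpolation=cv2.INTER_CUBIC);b=cv2.resize(T["img"][190:300,240:320],None,fx=3,fy=3)
o=np.zeros((525,800,3),np.uint8);o[:525,:560]=a;o[:330,560:800]=b
cv2.imwrite("pics/c3.png",o[:,:,::-1])
E
```

```text
[ 598.71545786 -273.00324458   83.0666585 ] [ 1.75893074e-04  6.30172112e-01  7.76455454e-01 -8.20779152e-05] [-0.6159521  -0.16839428 -0.90604376] 78.71872186660767 0.2527632743218715
```

View pics/c3.png

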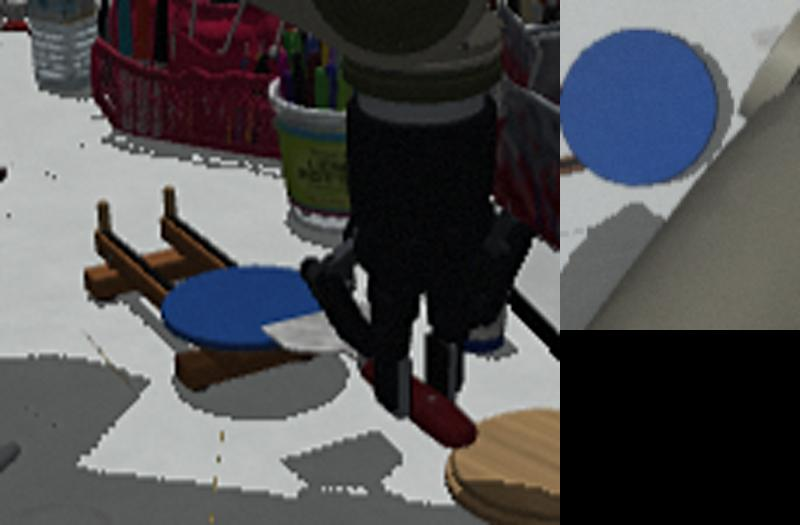

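The side crop shows the scraper held level and the blade's near-left corner at crop (264,327), full px (295.4,183.4), seen above the coaster's near side. Next I'll check this against the predicted corner.

```bash
python3 - <<'E'
from rig import ctrl
from h import *
S=ctrl.capture("side"); s=ctrl.sense(); q=s["ee_rot"]; X=np.array([2*q[1]**2-1,2*q[1]*q[2],0]);Y=np.array([2*q[1]*q[2],2*q[2]**2-1,0])
print("toolx",X,"y",Y)
hc=np.array([-1.5,-1.2])  # handle centre in tool xy, guess 
for zo in(2,4,6):
  for tip in (122,126,130):
    P=s["eef_pos"]+X*tip-Y*35+[0,0,zo]; print(zo,tip,proj(S,P).round(1))
P=s["eef_pos"]-X*46; print("handle tail",proj(S,P+[0,0,4]), "seen ~",220+470/3.5,90+432/3.5)
C=np.array([554.5,-57.3,52]); print("coaster bbox chk",proj(S,C), "front near edge", proj(S,np.r_[C[:2]-60*X[:2],45]))
E
```

```text
toolx [-0.20335633  0.97910478  0.        ] y [0.97910478 0.20335627 0.        ]
2 122 [294.7 184.7]
2 126 [293.8 184. ]
2 130 [293.  183.3]
4 122 [294.6 183.9]
4 126 [293.8 183.1]
4 130 [292.9 182.4]
6 122 [294.6 183. ]
6 126 [293.7 182.3]
6 130 [292.9 181.6]
handle tail [352.10996192 214.94065572] seen ~ 354.2857142857143 213.42857142857144
coaster bbox chk [290.46914354 177.04829099] front near edge [302.30362418 189.95008062]
```

Request:
step_arm(
  increments=[
    [[0, 0, 3], [0, 0, 0], 10],
    [[0, 0, 5], [0, 0, 0], 10],
    [[0, 0, 5], [0, 0, 0], 10],
    [[2, 0, 5], [0, 0, 0], 10],
    [[4, 0, 5], [0, 0, 0], 10],
    [[5.5, 0, 5], [0, 0, 0], 10],
    [[6.2, 0, 5], [0, 0, 0], 10],
    [[6.2, 0, 5], [0, 0, 0], 10],
  ],
)

```text
time_s: 5.6
eef_pos: [586.0, -212.7, 33.1]
ee_rot: [0.0, 0.63, 0.776, -0.0]
force: [0.5, 0.3, -0.9]
grip_width: 0.25
grip_force: 78.7
```

```bash
python3 - <<'E'
from rig import ctrl
from h import *
s=ctrl.sense();print(s["eef_pos"],s["force"],s["wrist_torque"])
S=ctrl.capture("side")
p=blob(S,(105,100,40),(130,255,255),(260,160,325,200)); print(p.min(0),p.max(0),len(p))
a=cv2.resize(S["img"][140:220,240:360],None,fx=6,fy=6,interpolation=cv2.INTER_CUBIC)
cv2.imwrite("pics/c4.png",a[:,:,::-1])
E
```

```text
[ 586.00695422 -212.65392865   33.13838244] [ 0.4648322   0.3457508  -0.89718792] [-0.04585857  0.02833681 -0.01447156]
[266. 166.] [303. 189.] 628
```

View pics/c4.png

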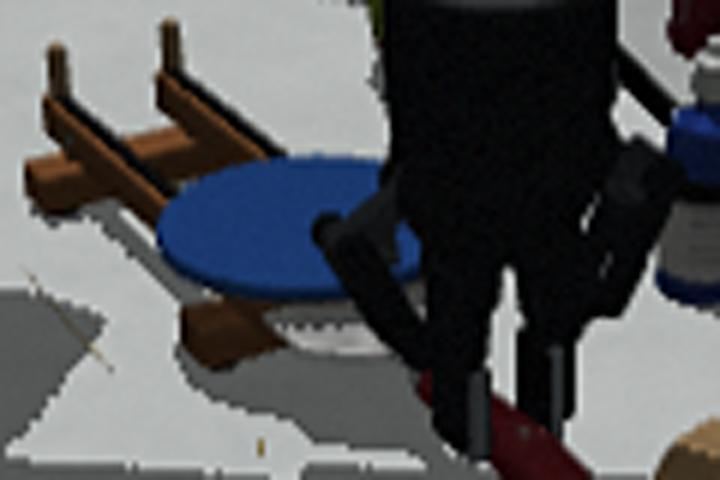

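The blade is under the coaster's overhang, visible below its rim at crop (330,325), and nothing is touching. I'll lift along an arc about the pivot.

Request:
step_arm(
  increments=[
    [[0, 0, -0.5], [0, 0, 0], 10],
    [[0, 0, -0.9], [0, 0, 0], 10],
    [[0, 0, -1.25], [0, 0, 0], 10],
    [[0.05, 0, -1.7], [0, 0, 0], 10],
    [[0.1, 0, -2.15], [0, 0, 0], 10],
    [[0.2, 0, -2.6], [0, 0, 0], 10],
    [[0.3, 0, -3.05], [0, 0, 0], 10],
    [[0.4, 0, -3.45], [0, 0, 0], 10],
  ],
)

```text
time_s: 6.65
eef_pos: [585.0, -208.6, 67.6]
ee_rot: [0.0, 0.63, 0.776, 0.0]
force: [-0.2, 0.6, -1.6]
grip_width: 0.254
grip_force: 78.7
```

```bash
python3 - <<'E'
from rig import ctrl
from h import *
s=ctrl.sense();print(s["eef_pos"],s["force"],s["wrist_torque"])
S=ctrl.capture("side")
p=blob(S,(105,100,40),(130,255,255),(260,140,325,200)); print(p.min(0),p.max(0),len(p))
a=cv2.resize(S["img"][130:220,240:360],None,fx=5,fy=5,interpolation=cv2.INTER_CUBIC)
cv2.imwrite("pics/c5.png",a[:,:,::-1])
E
```

```text
[ 585.03376981 -208.59532582   67.62412998] [-0.15852274  0.59808015 -1.61304186] [-0.14334948 -0.02526073 -0.0556121 ]
[265. 165.] [296. 177.] 257
```

View pics/c5.png

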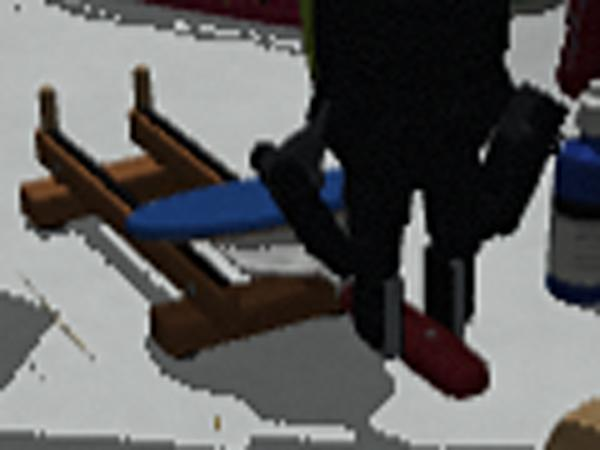

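The coaster now tilts on the blade at about 18°, with its far edge still on the strips at crop (130,225). I'll continue the arc.

Request:
step_arm(
  increments=[
    [[0.15, 0, -0.45], [0, 0, 0], 10],
    [[0.35, 0, -0.85], [0, 0, 0], 10],
    [[0.5, 0, -1.25], [0, 0, 0], 10],
    [[0.75, 0, -1.65], [0, 0, 0], 10],
    [[1.0, 0, -2.05], [0, 0, 0], 10],
    [[1.25, 0, -2.4], [0, 0, 0], 10],
    [[1.5, 0, -2.75], [0, 0, 0], 10],
    [[1.8, 0, -3.1], [0, 0, 0], 10],
  ],
)

```text
time_s: 7.7
eef_pos: [581.3, -190.9, 98.5]
ee_rot: [0.0, 0.63, 0.776, -0.0]
force: [0.1, -0.6, -2.6]
grip_width: 0.253
grip_force: 78.7
```

```bash
python3 - <<'E'
from rig import ctrl
from h import *
s=ctrl.sense();print(s["eef_pos"],s["force"],s["wrist_torque"])
S=ctrl.capture("side")
a=cv2.resize(S["img"][110:220,240:360],None,fx=5,fy=5,interpolation=cv2.INTER_CUBIC)
cv2.imwrite("pics/c6.png",a[:,:,::-1])
E
```

```text
[ 581.30780045 -190.91748285   98.52518492] [ 0.06088496 -0.6268472  -2.6352256 ] [-0.08152383  0.06783601  0.0780702 ]
```

View pics/c6.png

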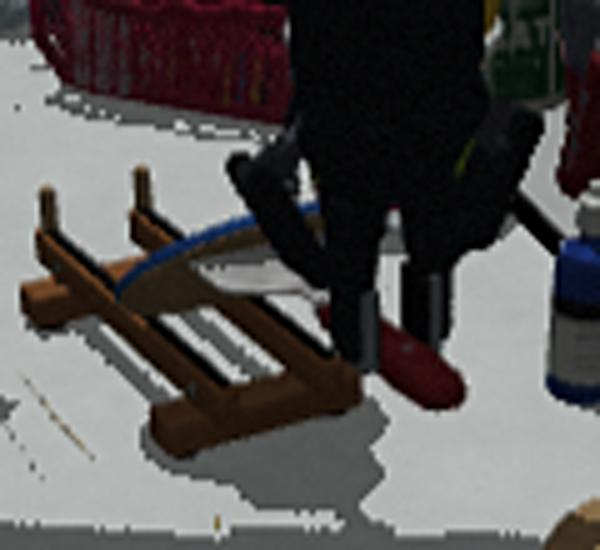

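It is at about 42°, with the bare underside showing and the blade edge on it at crop (200,270). Continuing.

Request:
step_arm(
  increments=[
    [[0.3, 0, -0.35], [0, 0, 0], 10],
    [[0.65, 0, -0.65], [0, 0, 0], 10],
    [[1.0, 0, -0.95], [0, 0, 0], 10],
    [[1.35, 0, -1.2], [0, 0, 0], 10],
    [[1.7, 0, -1.45], [0, 0, 0], 10],
    [[2.1, 0, -1.7], [0, 0, 0], 10],
    [[2.5, 0, -1.9], [0, 0, 0], 10],
    [[2.9, 0, -2.1], [0, 0, 0], 10],
  ],
)

```text
time_s: 8.75
eef_pos: [575.3, -162.4, 119.4]
ee_rot: [0.0, 0.63, 0.776, -0.0]
force: [0.5, -0.4, -1.4]
grip_width: 0.251
grip_force: 78.7
```

```bash
python3 - <<'E'
from rig import ctrl
from h import *
s=ctrl.sense();print(s["eef_pos"],s["force"],s["wrist_torque"])
S=ctrl.capture("side")
a=cv2.resize(S["img"][90:210,240:360],None,fx=5,fy=5,interpolation=cv2.INTER_CUBIC)
cv2.imwrite("pics/c7.png",a[:,:,::-1])
E
```

```text
[ 575.34762327 -162.43332485  119.44234661] [ 0.51330173 -0.4369598  -1.37659915] [-0.01303155 -0.05995386  0.03864835]
```

View pics/c7.png

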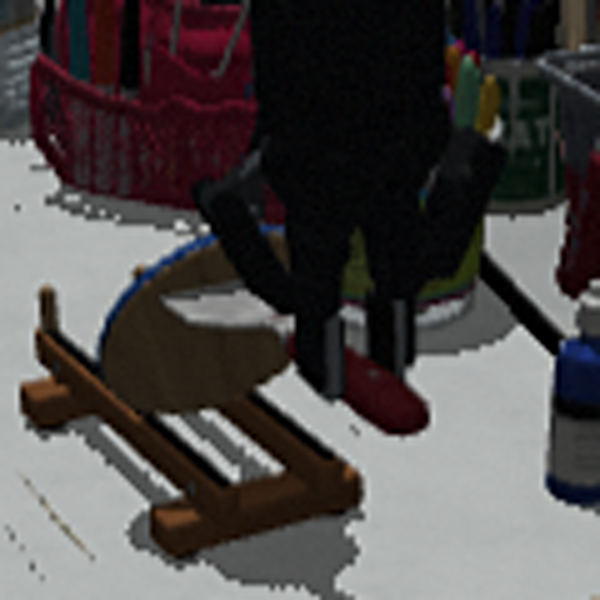

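At about 66° the blade edge is across the bare back at crop (230,305), and the lower rim is on both strips. I'll bring it near upright, then push past.

Request:
step_arm(
  increments=[
    [[0.4, 0, -0.2], [0, 0, 0], 10],
    [[0.85, 0, -0.35], [0, 0, 0], 10],
    [[1.3, 0, -0.45], [0, 0, 0], 10],
    [[1.7, 0, -0.55], [0, 0, 0], 10],
    [[2.15, 0, -0.65], [0, 0, 0], 10],
    [[2.6, 0, -0.7], [0, 0, 0], 10],
    [[3.05, 0, -0.75], [0, 0, 0], 10],
    [[3.4, 0, -0.75], [0, 0, 0], 10],
  ],
)

```text
time_s: 9.8
eef_pos: [568.4, -129.1, 126.8]
ee_rot: [0.0, 0.63, 0.776, 0.0]
force: [0.3, 0.4, -1.4]
grip_width: 0.255
grip_force: 78.7
```

```bash
cat > look.py <<'E'
from rig import ctrl
from h import *
s=ctrl.sense();print(s["time_s"],s["eef_pos"].round(1),s["force"].round(1))
T=ctrl.capture("top");S=ctrl.capture("side")
for c,n,b in((T,"top",(170,180,262,290)),(S,"side",(235,100,325,200))):
    try: p=blob(c,(105,100,40),(130,255,255),b); print(n,"blue",len(p),p.min(0),p.max(0))
    except ValueError: print(n,"no blue")
    u0,v0,u1,v1=b; h=cv2.cvtColor(c["img"],cv2.COLOR_RGB2HSV)
    p=blob(c,(8,50,40),(25,200,255),b); print(n,"wood",len(p),p.min(0),p.max(0),p.mean(0))
cv2.imwrite("pics/S.png",S["img"][:,:,::-1]);cv2.imwrite("pics/T.png",T["img"][:,:,::-1])
E
python3 look.py
```

```text
9.8 [ 568.4 -129.1  126.8] [ 0.3  0.4 -1.4]
top blue 5 [229. 205.] [230. 208.]
top wood 617 [180. 222.] [221. 266.] [199.10696 242.79416]
side blue 21 [259. 127.] [273. 140.]
side wood 874 [247. 128.] [300. 191.] [270.4737  158.14645]
```

Request:
step_arm(
  increments=[
    [[0.3, 0, 0], [0, 0, 0], 10],
    [[0.6, 0, 0], [0, 0, 0], 10],
    [[0.9, 0, 0], [0, 0, 0], 10],
    [[1.2, 0, 0], [0, 0, 0], 10],
    [[1.5, 0, 0.05], [0, 0, 0], 10],
    [[1.8, 0, 0.1], [0, 0, 0], 10],
    [[2.0, 0, 0.1], [0, 0, 0], 10],
    [[2.0, 0, 0.1], [0, 0, 0], 10],
  ],
)

```text
time_s: 10.9
eef_pos: [564.3, -109.8, 125.8]
ee_rot: [0.0, 0.63, 0.776, -0.0]
force: [-1.2, 0.3, -0.9]
grip_width: 0.252
grip_force: 78.7
```

```bash
python3 look.py
```

```text
10.9 [ 564.3 -109.8  125.8] [-1.2  0.3 -0.9]
top no blue
top wood 771 [180. 213.] [216. 260.] [197.41115 234.10117]
side blue 1 [292. 161.] [292. 161.]
side wood 737 [246. 144.] [292. 168.] [268.40298 158.52374]
```

The side view now shows a flat wood ellipse with no blue, so the coaster has gone over. I'll retract and bring the scraper back over its old spot.

Request:
step_arm(
  increments=[
    [[-3, 0, 0], [0, 0, 0], 10],
    [[-8, 0, 0], [0, 0, 0], 10],
    [[-12, -1.9, 0], [0, 0, 2], 10],
    [[-15, -5, 1], [0, 0, 5], 10],
    [[-18, -8.5, 2.5], [0, 0, 8], 10],
    [[-21, -12, 4], [0, 0, 11], 10],
    [[-24, -15, 5.5], [0, 0, 14], 10],
    [[-25.2, -15.9, 6], [0, 0, 15.2], 10],
  ],
)

```text
time_s: 12.0
eef_pos: [458.9, -390.7, 64.9]
ee_rot: [-0.001, 0.729, 0.685, -0.0]
force: [-0.0, -0.4, -0.7]
grip_width: 0.261
grip_force: 78.8
```

```bash
cat >> look.py <<'E'
a=cv2.resize(S["img"][120:310,230:400],None,fx=3,fy=3,interpolation=cv2.INTER_CUBIC);b=cv2.resize(T["img"][190:290,170:300],None,fx=2.2,fy=2.2)
o=np.zeros((570,800,3),np.uint8);o[:570,:510]=a;o[:220,510:796]=b
cv2.imwrite("pics/c8.png",o[:,:,::-1])
E
python3 look.py
```

```text
12.0 [ 458.9 -390.7   64.9] [-0.  -0.4 -0.7]
top no blue
top wood 2453 [180. 207.] [261. 266.] [214.71219 237.83327]
side blue 1 [249. 166.] [249. 166.]
side wood 50 [244. 166.] [251. 175.] [247.82 170.04]
```

View pics/c8.png

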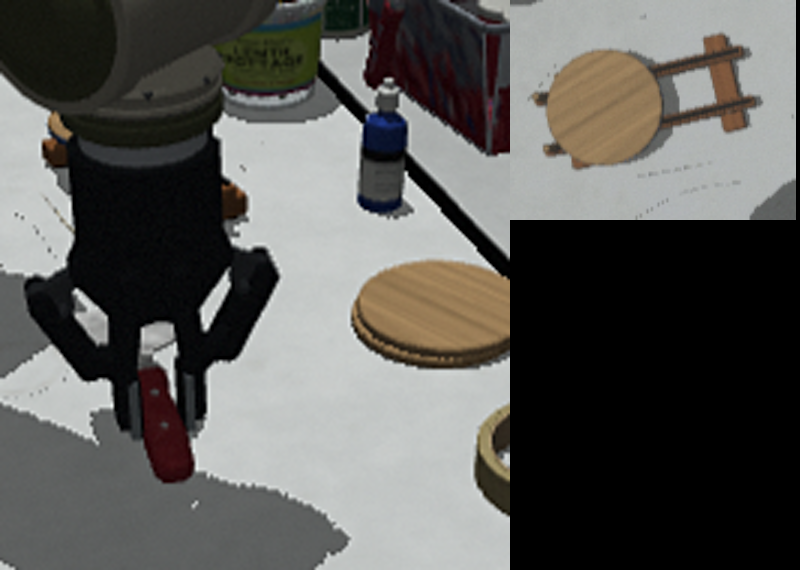

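The coaster lies bare side up on the rails, centred near (605,106) in the top crop. The bottle and discs look undisturbed. I'll set the scraper down.

Request:
step_arm(
  increments=[
    [[0, 0, 3], [0, 0, 0], 10],
    [[0, 0, 5], [0, 0, 0], 10],
    [[0, 0, 5.7], [0, 0, 0], 10],
    [[0, 0, 6.0], [0, 0, 0], 10],
    [[0, 0, 6.05], [0, 0, 0], 10],
    [[0, 0, 6.05], [0, 0, 0], 10],
    [[0, 0, 6.05], [0, 0, 0], 50],
    [[0, 0, 6.05], [0, 0, 0], 60],
  ],
)

```text
time_s: 13.1
eef_pos: [460.5, -389.3, 5.6]
ee_rot: [0.0, 0.728, 0.686, -0.0]
force: [0.8, 0.1, 0.5]
grip_width: 0.597
grip_force: 0.0
```

Request:
step_arm(
  increments=[
    [[0, 0, 0], [0, 0, 0], 60],
    [[0, 0, 0], [0, 0, 0], 60],
    [[0, 0, -1.5], [0, 0, 0], 60],
    [[0, 0, -5], [0, 0, 0], 60],
    [[0, 0, -10], [0, 0, 0], 60],
    [[0, 0, -16], [0, 0, 0], 60],
    [[0, 0, -20], [0, 0, 0], 60],
    [[0, 0, -20], [0, 0, 0], 60],
  ],
)

```text
time_s: 14.1
eef_pos: [461.2, -390.0, 209.8]
ee_rot: [0.004, 0.727, 0.686, -0.0]
force: [-0.2, 0.7, -0.7]
grip_width: 0.599
grip_force: 0.0
```

Request:
step_arm(
  increments=[
    [[0, -5, -1], [0, 0, 0], 60],
    [[0, -10, -2], [0, 0, 0], 60],
    [[0, -15, -3], [0, 0, 0], 60],
    [[0, -20, -4], [0, 0, 0], 60],
    [[0, -20, -4], [0, 0, 0], 60],
    [[0, -20, -4], [0, 0, 0], 60],
  ],
)

```text
time_s: 14.85
eef_pos: [261.0, -377.3, 245.1]
ee_rot: [-0.0, 0.728, 0.686, 0.0]
force: [0.5, -0.3, -0.3]
grip_width: 0.599
grip_force: 0.0
```

```bash
python3 - <<'E'
from rig import ctrl
from h import *
T=ctrl.capture("top");S=ctrl.capture("side"); print(ctrl.sense()["time_s"],ctrl.sense()["force"])
pT=np.array([170+(605-510)/2.2,190+106/2.2]); C=ray(T,pT,53); d=np.array([-.2,.98]); print("C",C,"moved along",(C[:2]-[554.5,-57.3])@d)
a=np.linspace(0,2*np.pi,60)
out={}
for c,n in((T,"top"),(S,"side")):
    h=cv2.cvtColor(c["img"],cv2.COLOR_RGB2HSV); m=cv2.inRange(h,(8,40,60),(28,220,255))
    best=[]
    # fit flat or tilted disc by IoU of the top-face outline on a grid
    for tilt in (-10,-5,0,5,10):
      for du in range(-9,10,3):
        for dv in range(-9,10,3):
          P=np.array([C+[0,0,-4]]*60)+np.c_[np.zeros((60,3))]
          e1=np.r_[d*np.cos(np.radians(tilt)),np.sin(np.radians(tilt))]; e2=np.array([d[1],-d[0],0])
          Q=C+np.array([du,dv,57*np.sin(np.radians(abs(tilt)))])+58.5*(np.cos(a)[:,None]*e1+np.sin(a)[:,None]*e2)
          q=np.array([proj(c,x) for x in Q]).round().astype(np.int32); f=np.zeros(m.shape,np.uint8); cv2.fillPoly(f,[q],255)
          ring=cv2.dilate(f,np.ones((5,5)))&~f
          sc=(m[f>0]>0).mean()-(m[ring>0]>0).mean(); best.append((round(sc,3),tilt,du,dv))
    for t in (-10,-5,0,5,10): print(n,max(b for b in best if b[1]==t))
for n,c in(("T2",T),("S2",S)): cv2.imwrite(f"pics/{n}.png",c["img"][:,:,::-1])
# scraper handle check
i=S["img"].astype(int); m=(i[:,:,0]>1.6*i[:,:,1])&(i[:,:,0]>50); q=np.argwhere(m[262:312,265:305])[:,::-1]+[265,262]
w=np.array([ray(S,x,10)[:2] for x in q]); print("handle",w.mean(0),len(q))
E
```

```text
14.95 [ 0.80197004 -0.26521038  0.6323832 ]
C [527.76546972  61.65498676  53.        ] moved along 121.92279308546489
top (np.float64(0.68), -10, 0, 0)
top (np.float64(0.792), -5, 0, 0)
top (np.float64(0.825), 0, 0, 3)
top (np.float64(0.856), 5, 0, 0)
top (np.float64(0.855), 10, 0, 0)
side (np.float64(0.485), -10, -6, 0)
side (np.float64(0.555), -5, -3, 0)
side (np.float64(0.907), 0, 0, 3)
side (np.float64(0.831), 5, 0, -6)
side (np.float64(0.685), 10, -3, -6)
handle [ 460.40860339 -389.67642466] 412
```

```bash
python3 -c "
from rig import ctrl
print(ctrl.finish_job())"
```

```text
the job is handed in; nothing more can be done
None
```

The coaster is turned over and lies flat on the rails with its bare side up, the scraper is back flat on the worktop about where it started, and the job was handed in at about 15 s; no verdict came back.

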